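Lay the microscope instruments in their tray

TASK

Lay the two blue-handled instruments, the spatula and the needle, flat in the shallow tray: one in each compartment, near its middle, straight along it, with both steel tips towards the tray's blue end. Set them down rather than dropping them, and leave the orange-handled spatula where it lies.

Things in the scene. Friction and masses are not known exactly. Their poses are not given: they have to be found in the camera images.
- tray: Fixed metal tray 220 x 196 mm, walls 12 high, floor surface at z=4 mm. One end wall sky blue, 16 thick; other walls 4. A lengthwise ridge (4 wide, top at z=10) makes two compartments, 92 wide, 200 long. Origin: on the bench under the middle of the blue end's outer face; x lengthwise out through the blue end (tray spans x=-220..0), z up. Compartment middles: x=-116, y=+48 and -48 mm.
- blue_spatula: Micro spatula with sky blue handle and a flat 12 mm wide steel blade at the tip. Handle 100 long, 14 wide, 12 high (mm), flat-sided; steel end 50; 30 g. Origin: underside, midway along the 150 mm length; x along it to the steel tip (tip x=+75, handle x=-75 to +25, balance near x=-20), z up. Starts flat on the bench.
- blue_needle: Dissecting needle with the same sky blue handle and a thin round steel point. Handle 100 long, 14 wide, 12 high (mm), flat-sided; steel end 50; 30 g. Origin: underside, midway along the 150 mm length; x along it to the steel tip (tip x=+75, handle x=-75 to +25, balance near x=-20), z up. Starts flat on the bench.
- orange_spatula: The same spatula with an orange handle, which is to stay where it lies. Handle 100 long, 14 wide, 12 high (mm), flat-sided; steel end 50; 30 g. Origin: underside, midway along the 150 mm length; x along it to the steel tip (tip x=+75, handle x=-75 to +25, balance near x=-20), z up. Starts flat on the bench.
Things that resemble listed ones, but are neither listed nor needed, are in the scene too. What is shaped like the blue_needle but yellow is not meant.

How it is judged:
By the outcome, as a careful person would: the job done as asked, in the order asked, and still so for the second after the job is handed in, with the robot touching nothing.
It also fails if it takes over 51 s, if anything falls off the work surface, if the arm or the gripper's body presses on something with over 40 N, if the wrist force passes 120 N, or if a joint passes its speed limit or range.

ROBOT

A 7-joint arm with a two-finger parallel gripper is mounted at the origin on the work surface. World frame = base frame: x ahead of the robot, y to its left, z up, the work surface at z = 0. Lengths are in m, angles in rad, forces in N, time in s.
With the tool pointing down it reaches from about 0.425 to 0.875 m from the base axis. Payload 8.4 kg.
Tool frame: the origin (TCP) lies midway between the tips of the shut fingers; the grasp point (between the pads) lies 19 mm behind it; z points along the fingers, y is the line along which they close (so a half turn about z gives the same grasp; the last joint's range is limited). The gripper opens to 87 mm and grips with 3 to 60 N. Pads are 19 mm wide; open, the fingers measure 117 mm over their backs; the gripper's body (75 mm by 190 mm) begins 51 mm behind the grasp point.
Start: joints at [-1.403, 0.333, 0.04, 1.465, -0.013, 1.343, -0.059], TCP at [0.171, 0.627, 0.223] pointing down, gripper open.
Joint ranges: [-2.58, 2.58], [-0.38, 2.09], [-1.3, 1.39], [0.25, 2.4], [-1.5, 4.64], [0.08, 2.09], [-2.65, 2.65]. Speed limits (rad/s): [2.22, 2.22, 2.79, 2.79, 3.14, 3.14, 3.14].

INTERFACE

Orientations are given as [roll, pitch, yaw] about the fixed x, y, z axes, in that order (R = Rz(yaw) Ry(pitch) Rx(roll)).
In Python, from workcell import telemetry, cams, job_done gives the robot as it stands.
- The arm moves only by the tool move_arm, never from a script. Its argument "steps" is a list of rows, each an object of numbers: "claw": the opening, from 0 (shut) to 1 (fully open); "x", "y", "z": the shift along the tool's x, y, z as a fraction of full scale; "roll": the turn about the tool's z as a fraction of full scale. A call has 1 to 20 rows; each row shifts and turns the commanded pose from where the row before left it, along the tool's axes as they then stand; what a row does not reach is not made up. Full scale, the value 1, is 0.04 m for a shift and 90 degrees for a turn. A row lasts 1/12 s, in which the tool goes at most 41.7 mm and 7.16 degrees, less where a joint would pass 70% of its speed; a pose out of reach is approached as far as the arm can. A call with a number of a shift or a turn outside -1 to 1 is refused whole. A call with a gripper value outside its range is refused whole. The fingers move at their own pace and stop on an object; "newtons" is the grip in N (left out, the last holds). Time passes only in rows, so rows that do not move let the fingers close. It gives the time, the measured TCP pose, the force and the opening at its end, in the units of the state.
- telemetry.get_state(): the state, without advancing time (a new reading comes with each control period).
- cams.read_camera(name): name is "scene" or "top"; returns (picture, depth): 420x560x3 uint8, red, green, blue; 420x560 float32, m along the optical axis (not along the pixel's ray), 0 where there is no reading.
- cams.calibration(name): a dict with "fx", "fy", "cx", "cy" (pixels), "k1" (the pictures are not rectified: a ray, as slopes to the right and down, at radius r is drawn at 1 + k1 r^2 times it, then the intrinsics apply), "position" and "rotation" of the camera in the world. Camera axes: x right, y down, z forward; pixel columns grow to the right and rows downward; lengths in m; the calibration is good to about 2 mm. A picture is of the moment at which its call begins. calibration takes no time and is no camera call.
- job_done(): hands the job in, once; it reports no verdict.
Trained networks look in the newest picture that a camera, given by its name, has taken for a name from the list of things; names that differ only in an ending like _2 or _b are one class to them, and where a whole thing is asked for, a point or a joint stands for the part that bears it (a point fixed in the world has none). Each returns a list of dicts, best first, with "p" (0 to 1); they miss things now and then, are a little off and sometimes report something else, mostly with a low value. They report only what shows in the picture. A call takes as long as a camera call. They do not tell look-alikes from the thing itself.
- cams.search_frame(thing, camera): "bbox" ([centre column, centre row, width, height] in pixels, round what is visible of it).
- cams.outline_of(thing, camera): "mask" (420x560 bool, what is visible of it) and "bbox" ([centre column, centre row, width, height] in pixels, round what is visible of it).
- cams.pinpoint(thing, camera): "position" ([column, row] in pixels: a listed point, or the origin of a listed thing).
The state is a dict: "clock": time; "q": joint angles; "qvel": joint speeds; "joint_efforts": joint torques, N m; "tcp_pos": TCP position; "eef_rot": TCP orientation; "contact_force": force on the tool from outside, world axes, zero at the start; "ft_torque": the same for the moment, N m; "grip_width": finger opening in m.
Only numpy, scipy, OpenCV 4.12 (cv2) and the standard library are available. Lean on these libraries where they do the work, as an engineer would, in place of code of your own. Each camera call takes 0.05 s, during which the arm holds its last target. There are 200 camera calls.

## Working session

There is one attempt and no reset: what is moved stays moved. The work goes in short steps, Python scripts to look and compute and a tool call to move; the robot and the scene stay as the last step left them, time stands still between calls to the robot, and variables do not carry over. Pictures are saved under pics/ and viewed, on a budget of 10 in all, crops included, one or two more only if the job needs it, and the job is handed in when it is done.

Besides the shell and the picture viewer there is one more tool, called after "Call:" in YAML: its name, and indented under it one key for each argument. move_arm: Moves the arm, as the interface text tells. Its arguments: {"type":"object","properties":{"steps":{"type":"array","items":{"type":"object","properties":{"claw":{"type":"number"},"x":{"type":"number"},"y":{"type":"number"},"z":{"type":"number"},"roll":{"type":"number"}}}},"newtons":{"type":"number"}},"required":["steps"]}

```bash
mkdir -p pics
cat > h.py <<'E'
import numpy as np, cv2
from workcell import telemetry, cams, job_done
def ray(name,px):
    c=cams.calibration(name)
    u=(np.atleast_2d(px).astype(float)-[c['cx'],c['cy']])/[c['fx'],c['fy']]
    s=u.copy()
    for _ in range(20): s=u/(1+c['k1']*(s**2).sum(1,keepdims=True))
    R=np.array(c['rotation']); 
    return np.array(c['position']),np.c_[s,np.ones(len(s))]@R.T
def at_z(name,px,z):
    p,d=ray(name,px); return p+d*((z-p[2])/d[:,2])[:,None]
def with_depth(name,px,dep):
    p,d=ray(name,px); return p+d*np.asarray(dep)[:,None]
def save(name,img): cv2.imwrite('pics/'+name,cv2.cvtColor(img,cv2.COLOR_RGB2BGR))
E
python3 - <<'E'
from h import *
for n in ['scene','top']:
    im,d=cams.read_camera(n); save(n+'0.png',im); np.save(n+'0.npy',im); np.save(n+'0d.npy',d)
    print(n,cams.calibration(n))
for t in ['tray','blue_spatula','blue_needle','orange_spatula']:
    print(t,[(np.round(x['bbox'],0),round(x['p'],2)) for x in cams.search_frame(t,'top')])
    print(t,[(np.round(x['position'],1),round(x['p'],2)) for x in cams.pinpoint(t,'top')])
print(telemetry.get_state())
E
```

```text
scene {'fx': 386.84439514130236, 'fy': 386.84439514130236, 'cx': 279.49723317138375, 'cy': 211.44542628821708, 'k1': -0.06736280490431092, 'position': array([1.19351603, 0.24854735, 0.70812376]), 'rotation': array([-2.26812136,  0.00639745,  1.90622389])}
top {'fx': 379.78026019595245, 'fy': 379.78026019595245, 'cx': 279.10198265109574, 'cy': 208.35337670545226, 'k1': 0.00895437388910819, 'position': array([ 0.31831205, -0.01631647,  0.90411404]), 'rotation': array([-2.98630868, -0.02009797, -1.55029252])}
tray [(array([148., 181.,  92., 105.]), 0.95)]
tray [(array([142.1, 137.5]), 0.93)]
blue_spatula [(array([326., 135.,  60.,   6.]), 0.91), (array([350., 209.,  34.,  13.]), 0.68)]
blue_spatula [(array([321.5, 132.7]), 0.9)]
blue_needle [(array([336., 282.,  13.,  50.]), 0.9), (array([347., 209.,  47.,  18.]), 0.83), (array([419., 308.,  18.,  59.]), 0.53)]
blue_needle [(array([420.5, 310.3]), 0.69), (array([341.5, 207.2]), 0.66), (array([336.1, 273. ]), 0.54)]
orange_spatula [(array([321., 170.,  60.,  12.]), 0.68)]
orange_spatula [(array([318.3, 168. ]), 0.57)]
{'clock': 0.5, 'q': array([-1.40321793,  0.33322988,  0.03984827,  1.46542209, -0.01339649,
        1.34330824, -0.05844907]), 'qvel': array([ 8.59291729e-05, -4.77496144e-04,  1.26757445e-03, -2.07980581e-03,
       -5.11075980e-04, -4.78632760e-04, -1.01880941e-03]), 'joint_efforts': array([-2.21954171e-03, -6.55559349e+01,  1.33089457e+00, -4.03745127e+01,
       -5.99397998e-02,  3.61214625e-02,  9.43812051e-05]), 'tcp_pos': array([0.17132807, 0.62696879, 0.22251503]), 'eef_rot': array([-3.14148918e+00, -1.38261689e-05,  2.87488397e+00]), 'contact_force': array([ 0.19836431, -0.02410842,  0.03896698]), 'ft_torque': array([-0.02362062, -0.05238657, -0.01835255]), 'grip_width': 0.08718521670188249}
```

```bash
sed -i "s/R=np.array(c\['rotation'\]);/R=Rotation.from_euler('xyz',c['rotation']).as_matrix()/; 1a from scipy.spatial.transform import Rotation" h.py
python3 - <<'E'
from h import *
im=np.load('top0.npy'); save('t1.png',cv2.resize(im[90:375,90:470],None,fx=2.1,fy=2.1,interpolation=cv2.INTER_CUBIC))
E
```

```text
(no output)
```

View pics/t1.png

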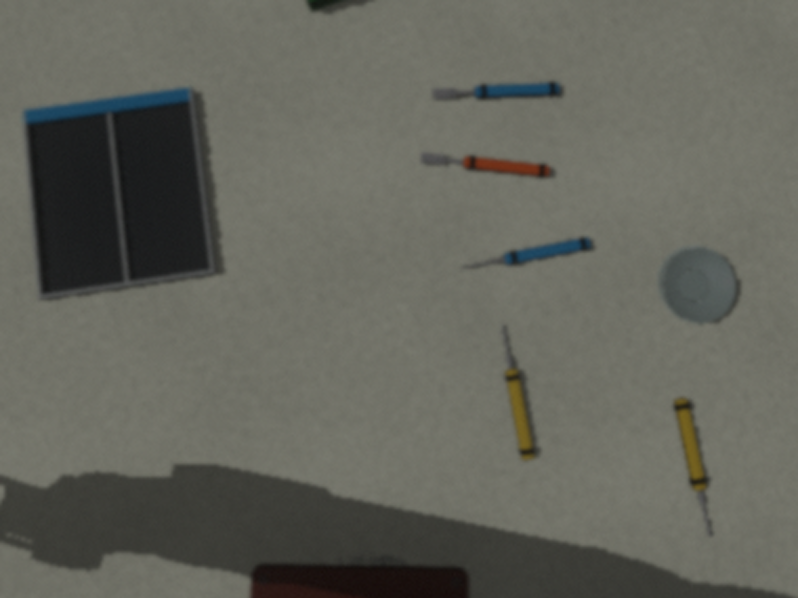

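View pics/scene0.png

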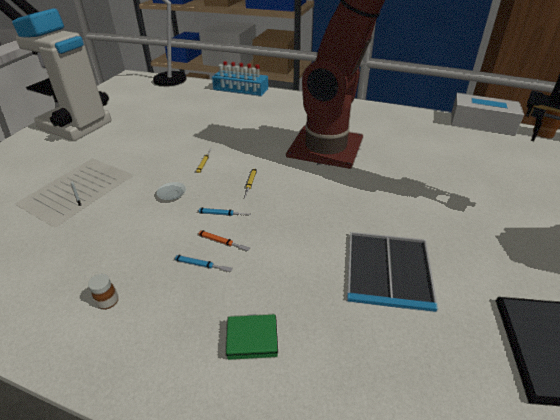

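Top crop (full pixel = crop/2.1+90): the blue spatula is at full (327,133), with a wide blade on its left. The orange spatula is at (322,168) and stays. The blue needle is at (341,210), thin point to the left. The yellow needles at (336,282) and (419,308) are look-alikes, so not meant. The tray is at (148,181) with its blue end at the top of the image. Next I measure, and confirm in a crop.

```bash
cat >> h.py <<'E'
def handle(im,name,lo,hi,box,z=0.01):
    """fit coloured handle inside box (c0,r0,c1,r1) -> centre, end-to-end dir (world), length, width"""
    hsv=cv2.cvtColor(im,cv2.COLOR_RGB2HSV); m=cv2.inRange(hsv,lo,hi)
    c0,r0,c1,r1=box; k=np.zeros_like(m); k[r0:r1,c0:c1]=m[r0:r1,c0:c1]
    v,u=np.nonzero(k); w=at_z(name,np.c_[u,v],z)[:,:2]
    (c,s,a)=cv2.minAreaRect((w*1000).astype(np.float32))
    mu=w.mean(0); d=np.linalg.svd(w-mu,full_matrices=False)[2][0]
    t=(w-mu)@d
    return mu+d*(t.max()+t.min())/2,d,t.max()-t.min(),min(s),len(u)
E
python3 - <<'E'
from h import *
im=np.load('top0.npy'); sc=np.load('scene0.npy')
B=((95,110,50),(120,255,255)); O=((2,120,50),(14,255,255))
for n,b,col in [('bs',(290,120,365,148),B),('bn',(320,195,380,225),B),('or',(300,155,360,180),O)]:
    c,d,L,w,k=handle(im,'top',*col,b); print('top',n,c.round(4),d.round(3),np.degrees(np.arctan2(d[1],d[0])).round(1),L.round(3),w,k)
for n,b,col in [('bs',(165,250,240,275),B),('bn',(190,203,255,220),B),('or',(190,225,255,252),O)]:
    c,d,L,w,k=handle(sc,'scene',*col,b); print('scene',n,c.round(4),np.degrees(np.arctan2(d[1],d[0])).round(1),L.round(3),w,k)
# tray corners from depth/outline
cams.read_camera('top'); cams.read_camera('scene')
for cam in ['top','scene']:
    m=cams.outline_of('tray',cam)[0]['mask'].astype(np.uint8)
    v,u=np.nonzero(m); w=at_z(cam,np.c_[u,v],0.012)[:,:2]*1000
    r=cv2.minAreaRect(w.astype(np.float32)); print(cam,'tray',r,cv2.boxPoints(r).round(0).tolist())
i2=im if cam=='top' else sc
bl=cv2.inRange(cv2.cvtColor(im,cv2.COLOR_RGB2HSV),*B); bl[:,220:]=0; bl[:100]=0;bl[200:]=0
v,u=np.nonzero(bl); r=cv2.minAreaRect((at_z('top',np.c_[u,v],.012)[:,:2]*1000).astype(np.float32)); print('blue end',r)
a=cv2.resize(im[115:235,290:385],None,fx=4,fy=4,interpolation=cv2.INTER_CUBIC)
save('c1.png',a)
E
```

```text
top bs [ 0.651  -0.1667] [ 0.073 -0.997] -85.8 0.097 11.43808650970459 160
top bn [ 0.4609 -0.2021] [ 0.21  -0.978] -77.9 0.097 11.311723709106445 167
top or [ 0.5586 -0.1554] [-0.081 -0.997] -94.6 0.098 12.980429649353027 191
scene bs [ 0.6548 -0.1674] 93.7 0.099 16.746240615844727 185
scene bn [ 0.4646 -0.201 ] 101.5 0.097 18.67392921447754 135
scene or [ 0.5621 -0.1544] 83.6 0.1 18.520431518554688 175
top tray ((518.4423828125, 287.0266418457031), (225.314453125, 203.48672485351562), 9.859834671020508) [[390.0, 368.0], [425.0, 167.0], [647.0, 206.0], [612.0, 407.0]]
scene tray ((524.2926025390625, 290.75189208984375), (231.0260772705078, 198.41712951660156), 10.055617332458496) [[393.0, 368.0], [428.0, 173.0], [655.0, 213.0], [621.0, 409.0]]
blue end ((617.2730102539062, 307.1908264160156), (16.252824783325195, 186.00413513183594), 10.070300102233887)
```

View pics/c1.png

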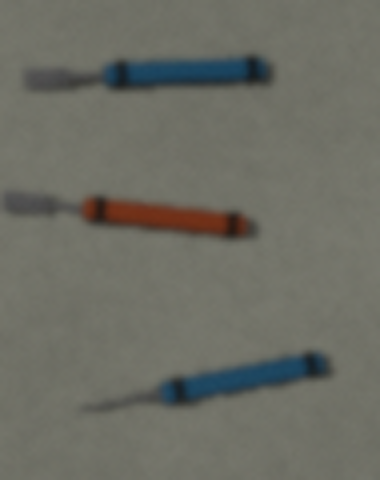

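The crop confirms it: wide blade on the top blue instrument (spatula), thin point on the lower blue one (needle), orange between them. I'm heading for the spatula now.

Call:
move_arm:
  steps:
    - {"claw": 0.5,"roll": 0.0653}
    - {"claw": 0.5,"roll": 0.0653}
    - {"claw": 0.5,"roll": 0.0653}
    - {"claw": 0.5,"roll": 0.0653}
    - {"claw": 0.5,"roll": 0.0653}
    - {"claw": 0.5,"roll": 0.0653}
    - {"claw": 0.5,"roll": 0.0653}
    - {"claw": 0.5,"roll": 0.0653}
    - {"claw": 0.5,"roll": 0.0653}
    - {"claw": 0.5,"roll": 0.0653}
    - {"claw": 0.5,"roll": 0.0653}
    - {"claw": 0.5,"roll": 0.0653}
    - {"x": -0.3,"y": 0.15}
    - {"x": -0.65,"y": 0.33}
    - {"x": -0.65,"y": 0.33}
    - {"x": -0.65,"y": 0.33}
    - {"x": -0.65,"y": 0.33}
    - {"x": -0.65,"y": 0.33}
    - {"x": -0.65,"y": 0.33}
    - {"x": -0.65,"y": 0.33}

```text
invalid input
```

Call:
move_arm:
  steps:
    - {"x": -0.65,"y": 0.33}
    - {"x": -0.65,"y": 0.33}
    - {"x": -0.65,"y": 0.33}
    - {"x": -0.65,"y": 0.33}
    - {"x": -0.65,"y": 0.33}
    - {"x": -0.65,"y": 0.33}
    - {"x": -0.65,"y": 0.33}
    - {"x": -0.65,"y": 0.33}
    - {"x": -0.65,"y": 0.33}
    - {"x": -0.65,"y": 0.33}
    - {"x": -0.65,"y": 0.33}
    - {"x": -0.65,"y": 0.33}
    - {"x": -0.65,"y": 0.33}
    - {"x": -0.65,"y": 0.33}
    - {"x": -0.65,"y": 0.33}
    - {"x": -0.65,"y": 0.33}
    - {"x": -0.65,"y": 0.33}
    - {"x": -0.65,"y": 0.33}
    - {"x": -0.65,"y": 0.33}
    - {"x": -0.65,"y": 0.33}

```text
invalid input
```

Call:
move_arm:
  steps:
    - {"claw": 0.5,"x": 0,"y": 0,"z": 0,"roll": 0.0653}
  newtons: 15

```text
clock: 0.78
tcp_pos: [0.1714, 0.627, 0.2226]
eef_rot: [3.142, -0.0, 2.774]
contact_force: [-0.7, -0.8, 0.6]
grip_width: 0.0849
```

Call:
move_arm:
  steps:
    - {"claw": 0.5,"x": 0,"y": 0,"z": 0,"roll": 0.0653}
    - {"claw": 0.5,"x": 0,"y": 0,"z": 0,"roll": 0.0653}
    - {"claw": 0.5,"x": 0,"y": 0,"z": 0,"roll": 0.0653}
    - {"claw": 0.5,"x": 0,"y": 0,"z": 0,"roll": 0.0653}
    - {"claw": 0.5,"x": 0,"y": 0,"z": 0,"roll": 0.0653}
    - {"claw": 0.5,"x": 0,"y": 0,"z": 0,"roll": 0.0653}
    - {"claw": 0.5,"x": 0,"y": 0,"z": 0,"roll": 0.0653}
    - {"claw": 0.5,"x": 0,"y": 0,"z": 0,"roll": 0.0653}
    - {"claw": 0.5,"x": 0,"y": 0,"z": 0,"roll": 0.0653}
    - {"claw": 0.5,"x": 0,"y": 0,"z": 0,"roll": 0.0653}
    - {"claw": 0.5,"x": 0,"y": 0,"z": 0,"roll": 0.0653}
    - {"claw": 0.5,"x": -0.3,"y": 0.15,"z": 0,"roll": 0}
    - {"claw": 0.5,"x": -0.65,"y": 0.33,"z": 0,"roll": 0}
    - {"claw": 0.5,"x": -0.65,"y": 0.33,"z": 0,"roll": 0}
    - {"claw": 0.5,"x": -0.65,"y": 0.33,"z": 0,"roll": 0}
    - {"claw": 0.5,"x": -0.65,"y": 0.33,"z": 0,"roll": 0}
    - {"claw": 0.5,"x": -0.65,"y": 0.33,"z": 0,"roll": 0}
    - {"claw": 0.5,"x": -0.65,"y": 0.33,"z": 0,"roll": 0}
    - {"claw": 0.5,"x": -0.65,"y": 0.33,"z": 0,"roll": 0}
    - {"claw": 0.5,"x": -0.65,"y": 0.33,"z": 0,"roll": 0}

```text
clock: 2.45
tcp_pos: [0.2996, 0.4135, 0.2226]
eef_rot: [3.142, -0.0, 1.647]
contact_force: [0.6, -0.2, 0.2]
grip_width: 0.0436
```

Call:
move_arm:
  steps:
    - {"claw": 0.5,"x": -0.65,"y": 0.33,"z": 0,"roll": 0}
    - {"claw": 0.5,"x": -0.65,"y": 0.33,"z": 0,"roll": 0}
    - {"claw": 0.5,"x": -0.65,"y": 0.33,"z": 0,"roll": 0}
    - {"claw": 0.5,"x": -0.65,"y": 0.33,"z": 0,"roll": 0}
    - {"claw": 0.5,"x": -0.65,"y": 0.33,"z": 0,"roll": 0}
    - {"claw": 0.5,"x": -0.65,"y": 0.33,"z": 0,"roll": 0}
    - {"claw": 0.5,"x": -0.65,"y": 0.33,"z": 0,"roll": 0}
    - {"claw": 0.5,"x": -0.65,"y": 0.33,"z": 0,"roll": 0}
    - {"claw": 0.5,"x": -0.65,"y": 0.33,"z": 0,"roll": 0}
    - {"claw": 0.5,"x": -0.65,"y": 0.33,"z": 0,"roll": 0}
    - {"claw": 0.5,"x": -0.65,"y": 0.33,"z": 0,"roll": 0}
    - {"claw": 0.5,"x": -0.65,"y": 0.33,"z": 0,"roll": 0}
    - {"claw": 0.5,"x": -0.65,"y": 0.33,"z": 0,"roll": 0}
    - {"claw": 0.5,"x": -0.65,"y": 0.33,"z": 0,"roll": 0}
    - {"claw": 0.5,"x": -0.65,"y": 0.33,"z": 0,"roll": 0}
    - {"claw": 0.5,"x": -0.65,"y": 0.33,"z": 0,"roll": 0}
    - {"claw": 0.5,"x": -0.65,"y": 0.33,"z": 0,"roll": 0}
    - {"claw": 0.5,"x": -0.65,"y": 0.33,"z": 0,"roll": 0}
    - {"claw": 0.5,"x": -0.65,"y": 0.33,"z": 0,"roll": 0}
    - {"claw": 0.5,"x": -0.65,"y": 0.33,"z": 0,"roll": 0}

```text
clock: 4.12
tcp_pos: [0.6, -0.0855, 0.2225]
eef_rot: [3.142, -0.001, 1.647]
contact_force: [0.8, 0.0, 1.6]
grip_width: 0.0434
```

Call:
move_arm:
  steps:
    - {"claw": 0.5,"x": -0.34,"y": 0.193,"z": 0.6,"roll": 0}
    - {"claw": 0.5,"x": -0.34,"y": 0.193,"z": 0.6,"roll": 0}
    - {"claw": 0.5,"x": -0.34,"y": 0.193,"z": 0.6,"roll": 0}
    - {"claw": 0.5,"x": -0.34,"y": 0.193,"z": 0.6,"roll": 0}
    - {"claw": 0.5,"x": -0.34,"y": 0.193,"z": 0.6,"roll": 0}
    - {"claw": 0.5,"x": -0.34,"y": 0.193,"z": 0.6,"roll": 0}
    - {"claw": 0.5,"x": 0,"y": 0,"z": 0,"roll": 0}
    - {"claw": 0.5,"x": 0,"y": 0,"z": 0,"roll": 0}

```text
clock: 4.78
tcp_pos: [0.6506, -0.163, 0.0773]
eef_rot: [-3.139, 0.0, 1.644]
contact_force: [0.3, 0.4, 1.3]
grip_width: 0.0439
```

Run:
```python
from h import *
s=telemetry.get_state(); print(s['tcp_pos'],s['eef_rot'],s['q'].round(2))
im,d=cams.read_camera('scene'); save('s2.png',cv2.resize(im[130:310,140:340],None,fx=3.2,fy=3.2,interpolation=cv2.INTER_CUBIC))
```

```text
[ 0.65059929 -0.16303967  0.07728122] [-3.13863030e+00  1.52737323e-05  1.64423130e+00] [-0.38  0.59  0.78  1.6  -0.45  1.14  0.58]
```

View pics/s2.png

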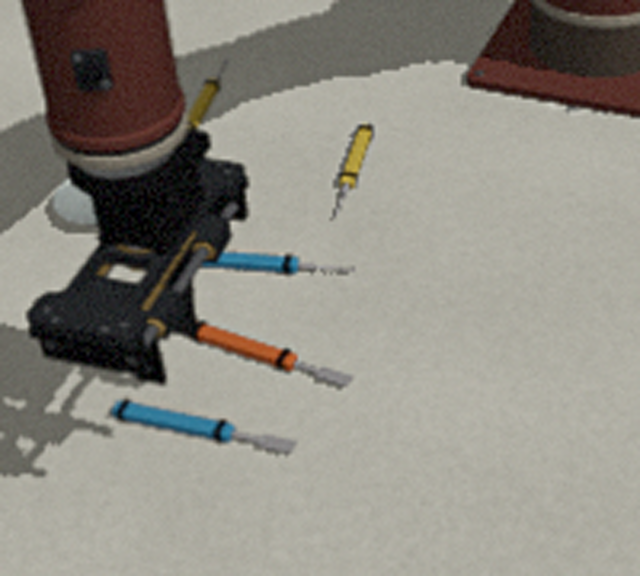

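The gripper hovers above the spatula's handle (handle in crop at (175,418)), clear of the orange one. Next: descend, grip, lift a little.

Call:
move_arm:
  steps:
    - {"claw": 0.5,"x": -0.02,"y": 0.03,"z": 0.4,"roll": 0}
    - {"claw": 0.5,"x": 0,"y": 0,"z": 0.4,"roll": 0}
    - {"claw": 0.5,"x": 0,"y": 0,"z": 0.4,"roll": 0}
    - {"claw": 0.5,"x": 0,"y": 0,"z": 0.35,"roll": 0}
    - {"claw": 0.5,"x": 0,"y": 0,"z": 0.25,"roll": 0}
    - {"claw": 0.5,"x": 0,"y": 0,"z": 0,"roll": 0}
    - {"claw": 0.5,"x": 0,"y": 0,"z": 0,"roll": 0}

```text
clock: 5.42
tcp_pos: [0.6534, -0.1621, 0.0067]
eef_rot: [-3.141, -0.0, 1.644]
contact_force: [0.5, 0.1, -0.1]
grip_width: 0.0434
```

Call:
move_arm:
  steps:
    - {"claw": 0.05,"x": 0,"y": 0,"z": 0,"roll": 0}
    - {"claw": 0.05,"x": 0,"y": 0,"z": 0,"roll": 0}
    - {"claw": 0.05,"x": 0,"y": 0,"z": 0,"roll": 0}
    - {"claw": 0.05,"x": 0,"y": 0,"z": 0,"roll": 0}
    - {"claw": 0.05,"x": 0,"y": 0,"z": 0,"roll": 0}
    - {"claw": 0.05,"x": 0,"y": 0,"z": 0,"roll": 0}
  newtons: 15

```text
clock: 5.92
tcp_pos: [0.6535, -0.1624, 0.0068]
eef_rot: [3.141, 0.0, 1.644]
contact_force: [0.1, 0.6, 1.6]
grip_width: 0.0139
```

Call:
move_arm:
  steps:
    - {"claw": 0.05,"x": 0,"y": 0,"z": -0.2,"roll": 0}
    - {"claw": 0.05,"x": 0,"y": 0,"z": -0.5,"roll": 0}
    - {"claw": 0.05,"x": 0,"y": 0,"z": -0.6,"roll": 0}
    - {"claw": 0.05,"x": 0,"y": 0,"z": -0.6,"roll": 0}
    - {"claw": 0.05,"x": 0,"y": 0,"z": -0.6,"roll": 0}
    - {"claw": 0.05,"x": 0.3,"y": -0.08,"z": 0,"roll": 0}
    - {"claw": 0.05,"x": 0.6,"y": -0.16,"z": 0,"roll": 0}
    - {"claw": 0.05,"x": 0.6,"y": -0.16,"z": 0,"roll": 0}
    - {"claw": 0.05,"x": 0.6,"y": -0.16,"z": 0,"roll": 0}
    - {"claw": 0.05,"x": 0.6,"y": -0.16,"z": 0,"roll": 0}
    - {"claw": 0.05,"x": 0.6,"y": -0.16,"z": 0,"roll": 0}
    - {"claw": 0.05,"x": 0.6,"y": -0.16,"z": 0,"roll": 0}
    - {"claw": 0.05,"x": 0.6,"y": -0.16,"z": 0,"roll": 0}
    - {"claw": 0.05,"x": 0.6,"y": -0.16,"z": 0,"roll": 0}
    - {"claw": 0.05,"x": 0.6,"y": -0.16,"z": 0,"roll": 0}
    - {"claw": 0.05,"x": 0.6,"y": -0.16,"z": 0,"roll": 0}
    - {"claw": 0.05,"x": 0.6,"y": -0.16,"z": 0,"roll": 0}
    - {"claw": 0.05,"x": 0.6,"y": -0.16,"z": 0,"roll": 0}
    - {"claw": 0.05,"x": 0.6,"y": -0.16,"z": 0,"roll": 0}
    - {"claw": 0.05,"x": 0.6,"y": -0.16,"z": 0,"roll": 0}

```text
clock: 7.58
tcp_pos: [0.5348, 0.1791, 0.1069]
eef_rot: [3.141, -0.0, 1.644]
contact_force: [0.2, 0.1, -0.1]
grip_width: 0.0137
```

Call:
move_arm:
  steps:
    - {"claw": 0.05,"x": 0.6,"y": -0.16,"z": 0,"roll": 0}
    - {"claw": 0.05,"x": 0.6,"y": -0.16,"z": 0,"roll": 0}
    - {"claw": 0.05,"x": 0.6,"y": -0.16,"z": 0,"roll": 0}
    - {"claw": 0.05,"x": 0.6,"y": -0.16,"z": 0,"roll": 0}
    - {"claw": 0.05,"x": 0.6,"y": -0.16,"z": 0,"roll": 0}
    - {"claw": 0.05,"x": 0.6,"y": -0.16,"z": 0,"roll": 0}
    - {"claw": 0.05,"x": 0,"y": 0,"z": 0,"roll": 0.067}
    - {"claw": 0.05,"x": 0,"y": 0,"z": 0,"roll": 0.067}
    - {"claw": 0.05,"x": 0,"y": 0,"z": 0,"roll": 0.067}
    - {"claw": 0.05,"x": 0,"y": 0,"z": 0,"roll": 0.067}
    - {"claw": 0.05,"x": 0,"y": 0,"z": 0,"roll": 0.067}
    - {"claw": 0.05,"x": 0,"y": 0,"z": 0,"roll": 0.067}
    - {"claw": 0.05,"x": 0,"y": 0,"z": 0,"roll": 0.067}
    - {"claw": 0.05,"x": 0,"y": 0,"z": 0,"roll": 0.067}
    - {"claw": 0.05,"x": 0,"y": 0,"z": 0,"roll": 0.067}
    - {"claw": 0.05,"x": 0,"y": 0,"z": 0,"roll": 0.067}
    - {"claw": 0.05,"x": 0,"y": 0,"z": 0,"roll": 0.067}
    - {"claw": 0.05,"x": 0,"y": 0,"z": 0,"roll": 0.067}
    - {"claw": 0.05,"x": 0,"y": 0,"z": 0,"roll": 0.067}
    - {"claw": 0.05,"x": 0,"y": 0,"z": 0,"roll": 0.067}

```text
clock: 9.25
tcp_pos: [0.4864, 0.3188, 0.1068]
eef_rot: [-3.141, 0.0, 0.165]
contact_force: [0.4, -0.6, -0.3]
grip_width: 0.0133
```

Run:
```python
from h import *
s=telemetry.get_state(); print(s['tcp_pos'],s['eef_rot'],s['q'].round(2),s['grip_width'])
im,d=cams.read_camera('scene'); np.save('s3.npy',im); save('s3.png',cv2.resize(im[160:320,310:470],None,fx=3.7,fy=3.7,interpolation=cv2.INTER_CUBIC))
```

```text
[0.48637778 0.31882359 0.10679073] [-3.14117965e+00  1.46754883e-04  1.65264439e-01] [-1.49  0.46  1.06  1.81 -0.44  1.13 -1.68] 0.013341745226763896
```

View pics/s3.png

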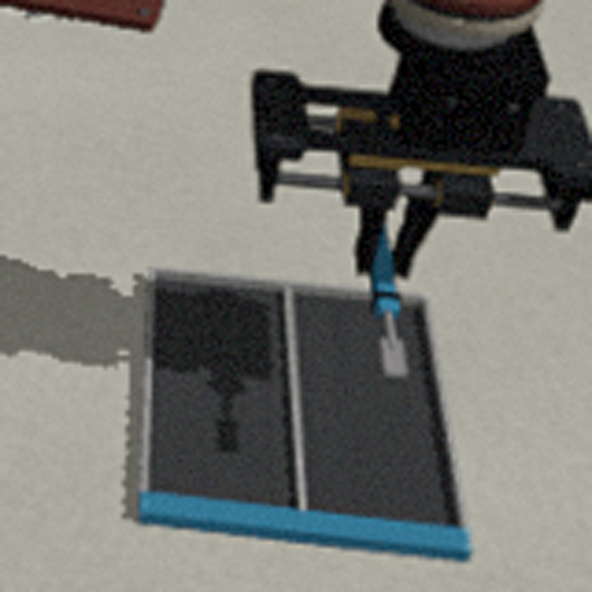

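Run:
```python
from h import *
im,d=cams.read_camera('scene')
P=np.array([(415,236),(414,231),(415,238),(416,242),(416,246),(417,256),(417,258),(418,256)])
D=np.array([np.median(d[r-1:r+2,c-1:c+2]) for c,r in P]); print(np.c_[P,D.round(3),with_depth('scene',P,D).round(3)])
```

```text
[[4.15000000e+02 2.36000000e+02 8.59000027e-01 5.06000000e-01
  3.26000000e-01 1.12000000e-01]
 [4.14000000e+02 2.31000000e+02 8.71999979e-01 4.90000000e-01
  3.23000000e-01 1.12000000e-01]
 [4.15000000e+02 2.38000000e+02 8.52999985e-01 5.14000000e-01
  3.27000000e-01 1.13000000e-01]
 [4.16000000e+02 2.42000000e+02 8.46000016e-01 5.24000000e-01
  3.30000000e-01 1.12000000e-01]
 [4.16000000e+02 2.46000000e+02 8.48999977e-01 5.27000000e-01
  3.32000000e-01 1.03000000e-01]
 [4.17000000e+02 2.56000000e+02 8.19000006e-01 5.63000000e-01
  3.36000000e-01 1.07000000e-01]
 [4.17000000e+02 2.58000000e+02 8.13000023e-01 5.70000000e-01
  3.36000000e-01 1.08000000e-01]
 [4.18000000e+02 2.56000000e+02 8.20999980e-01 5.61000000e-01
  3.38000000e-01 1.06000000e-01]]
```

The instrument hangs level (depth along it is constant), blade towards the blue end, over the +y compartment (crop (390,300)). Shifting 13 mm to the middle and lowering it.

Call:
move_arm:
  steps:
    - {"claw": 0.05,"x": 0.03,"y": -0.16,"z": 0.2,"roll": 0}
    - {"claw": 0.05,"x": 0,"y": -0.165,"z": 0.4,"roll": 0}
    - {"claw": 0.05,"x": 0,"y": 0,"z": 0.4,"roll": 0}
    - {"claw": 0.05,"x": 0,"y": 0,"z": 0.4,"roll": 0}
    - {"claw": 0.05,"x": 0,"y": 0,"z": 0.4,"roll": 0}
    - {"claw": 0.05,"x": 0,"y": 0,"z": 0.3,"roll": 0}
    - {"claw": 0.05,"x": 0,"y": 0,"z": 0.1,"roll": 0}
    - {"claw": 0.05,"x": 0,"y": 0,"z": 0,"roll": 0}
    - {"claw": 0.05,"x": 0,"y": 0,"z": 0,"roll": 0}

```text
clock: 10.1
tcp_pos: [0.4858, 0.3318, 0.0186]
eef_rot: [3.141, -0.0, 0.171]
contact_force: [0.3, -0.0, -0.5]
grip_width: 0.0139
```

Call:
move_arm:
  steps:
    - {"claw": 0.05,"x": 0,"y": 0,"z": 0.06,"roll": 0}
    - {"claw": 0.05,"x": 0,"y": 0,"z": 0.05,"roll": 0}
    - {"claw": 0.05,"x": 0,"y": 0,"z": 0.04,"roll": 0}
    - {"claw": 0.05,"x": 0,"y": 0,"z": 0.03,"roll": 0}
    - {"claw": 0.05,"x": 0,"y": 0,"z": 0,"roll": 0}
    - {"claw": 0.05,"x": 0,"y": 0,"z": 0,"roll": 0}

```text
clock: 10.6
tcp_pos: [0.4856, 0.3318, 0.0114]
eef_rot: [-3.142, -0.0, 0.171]
contact_force: [0.2, 0.0, 0.4]
grip_width: 0.0138
```

Call:
move_arm:
  steps:
    - {"claw": 0.05,"x": 0,"y": 0,"z": 0.02,"roll": 0}
    - {"claw": 0.05,"x": 0,"y": 0,"z": 0.01,"roll": 0}
    - {"claw": 0.05,"x": 0,"y": 0,"z": 0,"roll": 0}

```text
clock: 10.85
tcp_pos: [0.4858, 0.3319, 0.0108]
eef_rot: [-3.141, -0.0, 0.17]
contact_force: [-2.9, -1.6, 6.9]
grip_width: 0.0136
```

Contact (7 N up). I'll release and rise.

Call:
move_arm:
  steps:
    - {"claw": 0.35,"x": 0,"y": 0,"z": 0,"roll": 0}
    - {"claw": 0.35,"x": 0,"y": 0,"z": 0,"roll": 0}
    - {"claw": 0.35,"x": 0,"y": 0,"z": 0,"roll": 0}
    - {"claw": 0.35,"x": 0,"y": 0,"z": 0,"roll": 0}
    - {"claw": 0.35,"x": 0,"y": 0,"z": -0.3,"roll": 0}
    - {"claw": 0.35,"x": 0,"y": 0,"z": -0.6,"roll": 0}
    - {"claw": 0.35,"x": 0,"y": 0,"z": -0.6,"roll": 0}
    - {"claw": 0.35,"x": 0,"y": 0,"z": -0.6,"roll": 0}
    - {"claw": 0.35,"x": 0,"y": 0,"z": -0.6,"roll": 0}

```text
clock: 11.6
tcp_pos: [0.4858, 0.3314, 0.1201]
eef_rot: [3.142, -0.0, 0.17]
contact_force: [0.4, 0.2, -1.0]
grip_width: 0.0305
```

Call:
move_arm:
  steps:
    - {"claw": 0.45,"x": 0,"y": 0,"z": 0,"roll": -0.064}
    - {"claw": 0.45,"x": 0,"y": 0,"z": 0,"roll": -0.064}
    - {"claw": 0.45,"x": 0,"y": 0,"z": 0,"roll": -0.064}
    - {"claw": 0.45,"x": 0,"y": 0,"z": 0,"roll": -0.064}
    - {"claw": 0.45,"x": 0,"y": 0,"z": 0,"roll": -0.064}
    - {"claw": 0.45,"x": 0,"y": 0,"z": 0,"roll": -0.064}
    - {"claw": 0.45,"x": 0,"y": 0,"z": 0,"roll": -0.064}
    - {"claw": 0.45,"x": 0,"y": 0,"z": 0,"roll": -0.064}
    - {"claw": 0.45,"x": 0,"y": 0,"z": 0,"roll": -0.064}
    - {"claw": 0.45,"x": 0,"y": 0,"z": 0,"roll": -0.064}
    - {"claw": 0.45,"x": 0,"y": 0,"z": 0,"roll": -0.064}
    - {"claw": 0.45,"x": 0,"y": 0,"z": 0,"roll": -0.064}
    - {"claw": 0.45,"x": 0,"y": 0,"z": 0,"roll": -0.064}
    - {"claw": 0.45,"x": 0,"y": 0,"z": 0,"roll": -0.064}
    - {"claw": 0.45,"x": 0,"y": 0,"z": 0,"roll": -0.064}
    - {"claw": 0.45,"x": 0,"y": 0,"z": 0,"roll": -0.064}
    - {"claw": 0.45,"x": -0.5,"y": -0.13,"z": 0,"roll": 0}
    - {"claw": 0.45,"x": -0.6,"y": -0.16,"z": 0,"roll": 0}
    - {"claw": 0.45,"x": -0.6,"y": -0.16,"z": 0,"roll": 0}
    - {"claw": 0.45,"x": -0.6,"y": -0.16,"z": 0,"roll": 0}

```text
clock: 13.27
tcp_pos: [0.4809, 0.2353, 0.1188]
eef_rot: [3.141, 0.0, 1.779]
contact_force: [1.3, -0.3, 0.7]
grip_width: 0.039
```

Call:
move_arm:
  steps:
    - {"claw": 0.45,"x": -0.6,"y": -0.16,"z": 0,"roll": 0}
    - {"claw": 0.45,"x": -0.6,"y": -0.16,"z": 0,"roll": 0}
    - {"claw": 0.45,"x": -0.6,"y": -0.16,"z": 0,"roll": 0}
    - {"claw": 0.45,"x": -0.6,"y": -0.16,"z": 0,"roll": 0}
    - {"claw": 0.45,"x": -0.6,"y": -0.16,"z": 0,"roll": 0}
    - {"claw": 0.45,"x": -0.6,"y": -0.16,"z": 0,"roll": 0}
    - {"claw": 0.45,"x": -0.6,"y": -0.16,"z": 0,"roll": 0}
    - {"claw": 0.45,"x": -0.6,"y": -0.16,"z": 0,"roll": 0}
    - {"claw": 0.45,"x": -0.6,"y": -0.16,"z": 0,"roll": 0}
    - {"claw": 0.45,"x": -0.6,"y": -0.16,"z": 0,"roll": 0}
    - {"claw": 0.45,"x": -0.6,"y": -0.16,"z": 0,"roll": 0}
    - {"claw": 0.45,"x": -0.6,"y": -0.16,"z": 0,"roll": 0}
    - {"claw": 0.45,"x": -0.6,"y": -0.16,"z": 0,"roll": 0}
    - {"claw": 0.45,"x": -0.6,"y": -0.16,"z": 0,"roll": 0}
    - {"claw": 0.45,"x": -0.6,"y": -0.16,"z": 0,"roll": 0}
    - {"claw": 0.45,"x": 0,"y": 0,"z": 0,"roll": 0}
    - {"claw": 0.45,"x": 0,"y": 0,"z": 0,"roll": 0}

```text
clock: 14.68
tcp_pos: [0.461, -0.137, 0.1187]
eef_rot: [3.141, 0.0, 1.775]
contact_force: [0.7, 1.6, -0.0]
grip_width: 0.0394
```

Run:
```python
from h import *
s=telemetry.get_state(); print(s['tcp_pos'],s['eef_rot'],s['q'].round(2))
a,d=cams.read_camera('scene'); im,d=cams.read_camera('top')
B=((95,110,50),(120,255,255))
for cam,i,b in [('top',im,(105,145,190,225)),('scene',a,(370,235,440,288))]:
    c,dd,L,w,k=handle(i,cam,*B,b,.014); print(cam,c.round(4),np.degrees(np.arctan2(dd[1],dd[0])).round(1),L.round(3),w,k)
save('p4.png',np.hstack([cv2.resize(im[120:240,95:215],(400,400)),cv2.resize(a[150:290,160:300],(400,400))]))
```

```text
[ 0.4609526  -0.13701625  0.11870437] [3.14131741e+00 2.40805081e-04 1.77513969e+00] [-0.82  0.09  1.08  2.03 -0.09  1.07  0.51]
top [0.5189 0.3438] -165.5 0.186 66.70446014404297 354
scene [0.4795 0.3322] 9.1 0.104 16.164283752441406 186
```

View pics/p4.png

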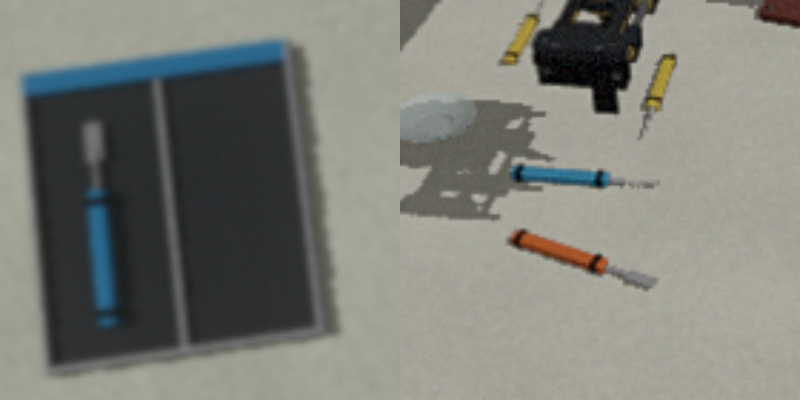

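Left: the spatula lies in the left (+y) compartment, centred and straight, blade to the blue end. Right: the needle and orange spatula are undisturbed, and the gripper is 60 mm short of the needle because the last rows were speed-limited. Continuing.

Call:
move_arm:
  steps:
    - {"claw": 0.45,"x": -0.3,"y": -0.06,"z": 0.2,"roll": 0}
    - {"claw": 0.45,"x": -0.3,"y": -0.06,"z": 0.2,"roll": 0}
    - {"claw": 0.45,"x": -0.3,"y": -0.06,"z": 0.2,"roll": 0}
    - {"claw": 0.45,"x": -0.3,"y": -0.06,"z": 0.2,"roll": 0}
    - {"claw": 0.45,"x": -0.28,"y": -0.05,"z": 0.2,"roll": 0}
    - {"claw": 0.45,"x": 0,"y": 0,"z": 0.2,"roll": 0}
    - {"claw": 0.45,"x": 0,"y": 0,"z": 0,"roll": 0}

```text
clock: 15.37
tcp_pos: [0.4614, -0.1947, 0.0689]
eef_rot: [-3.139, -0.001, 1.779]
contact_force: [0.3, 0.5, -0.3]
grip_width: 0.0388
```

Run:
```python
from h import *
s=telemetry.get_state(); print(s['tcp_pos'],s['eef_rot'],s['q'].round(2))
p=s['tcp_pos'];y=s['eef_rot'][2];d=np.array([.4616,-.1974])-p[:2]
print('x',d@[np.cos(y),np.sin(y)]/.04,'y',d@[np.sin(y),-np.cos(y)]/.04,'z',(p[2]-.0055)/.04)
```

```text
[ 0.46143217 -0.19469361  0.06891229] [-3.13944780e+00 -6.29389059e-04  1.77914172e+00] [-0.6   0.28  1.04  2.03 -0.29  0.98  0.8 ]
x -0.06706436015521006 y -0.00988992681358453 z 1.5853071309396751
```

Call:
move_arm:
  steps:
    - {"claw": 0.45,"x": -0.07,"y": -0.01,"z": 0.3,"roll": 0}
    - {"claw": 0.45,"x": 0,"y": 0,"z": 0.4,"roll": 0}
    - {"claw": 0.45,"x": 0,"y": 0,"z": 0.4,"roll": 0}
    - {"claw": 0.45,"x": 0,"y": 0,"z": 0.3,"roll": 0}
    - {"claw": 0.45,"x": 0,"y": 0,"z": 0.17,"roll": 0}
    - {"claw": 0.45,"x": 0,"y": 0,"z": 0,"roll": 0}
    - {"claw": 0.45,"x": 0,"y": 0,"z": 0,"roll": 0}

```text
clock: 15.95
tcp_pos: [0.4625, -0.1982, 0.0076]
eef_rot: [-3.141, -0.0, 1.779]
contact_force: [0.6, -0.5, 0.7]
grip_width: 0.0391
```

Call:
move_arm:
  steps:
    - {"claw": 0.05,"x": 0,"y": 0,"z": 0,"roll": 0}
    - {"claw": 0.05,"x": 0,"y": 0,"z": 0,"roll": 0}
    - {"claw": 0.05,"x": 0,"y": 0,"z": 0,"roll": 0}
    - {"claw": 0.05,"x": 0,"y": 0,"z": 0,"roll": 0}
    - {"claw": 0.05,"x": 0,"y": 0,"z": 0,"roll": 0}
    - {"claw": 0.05,"x": 0,"y": 0,"z": 0,"roll": 0}
  newtons: 15

```text
clock: 16.45
tcp_pos: [0.4625, -0.1985, 0.0076]
eef_rot: [3.141, -0.0, 1.779]
contact_force: [0.3, 1.1, 2.9]
grip_width: 0.0135
```

Call:
move_arm:
  steps:
    - {"claw": 0.05,"x": 0,"y": 0,"z": -0.2,"roll": 0}
    - {"claw": 0.05,"x": 0,"y": 0,"z": -0.5,"roll": 0}
    - {"claw": 0.05,"x": 0,"y": 0,"z": -0.6,"roll": 0}
    - {"claw": 0.05,"x": 0,"y": 0,"z": -0.6,"roll": 0}
    - {"claw": 0.05,"x": 0,"y": 0,"z": -0.6,"roll": 0}
    - {"claw": 0.05,"x": 0.25,"y": 0.08,"z": 0,"roll": 0}
    - {"claw": 0.05,"x": 0.45,"y": 0.14,"z": 0,"roll": 0}
    - {"claw": 0.05,"x": 0.45,"y": 0.14,"z": 0,"roll": 0}
    - {"claw": 0.05,"x": 0.45,"y": 0.14,"z": 0,"roll": 0}
    - {"claw": 0.05,"x": 0.45,"y": 0.14,"z": 0,"roll": 0}
    - {"claw": 0.05,"x": 0.45,"y": 0.14,"z": 0,"roll": 0}
    - {"claw": 0.05,"x": 0.45,"y": 0.14,"z": 0,"roll": 0}
    - {"claw": 0.05,"x": 0.45,"y": 0.14,"z": 0,"roll": 0}
    - {"claw": 0.05,"x": 0.45,"y": 0.14,"z": 0,"roll": 0}
    - {"claw": 0.05,"x": 0.45,"y": 0.14,"z": 0,"roll": 0}
    - {"claw": 0.05,"x": 0.45,"y": 0.14,"z": 0,"roll": 0}
    - {"claw": 0.05,"x": 0.45,"y": 0.14,"z": 0,"roll": 0}
    - {"claw": 0.05,"x": 0.45,"y": 0.14,"z": 0,"roll": 0}
    - {"claw": 0.05,"x": 0.45,"y": 0.14,"z": 0,"roll": 0}
    - {"claw": 0.05,"x": 0.45,"y": 0.14,"z": 0,"roll": 0}

```text
clock: 18.12
tcp_pos: [0.488, 0.0754, 0.1078]
eef_rot: [3.141, -0.0, 1.778]
contact_force: [-0.5, -1.0, 0.2]
grip_width: 0.0136
```

Call:
move_arm:
  steps:
    - {"claw": 0.05,"x": 0.45,"y": 0.14,"z": 0,"roll": 0}
    - {"claw": 0.05,"x": 0.45,"y": 0.14,"z": 0,"roll": 0}
    - {"claw": 0.05,"x": 0.45,"y": 0.14,"z": 0,"roll": 0}
    - {"claw": 0.05,"x": 0.45,"y": 0.14,"z": 0,"roll": 0}
    - {"claw": 0.05,"x": 0.45,"y": 0.14,"z": 0,"roll": 0}
    - {"claw": 0.05,"x": 0.45,"y": 0.14,"z": 0,"roll": 0}
    - {"claw": 0.05,"x": 0.45,"y": 0.14,"z": 0,"roll": 0}
    - {"claw": 0.05,"x": 0.45,"y": 0.14,"z": 0,"roll": 0}
    - {"claw": 0.05,"x": 0.3,"y": 0.1,"z": 0,"roll": 0}
    - {"claw": 0.05,"x": 0,"y": 0,"z": 0,"roll": 0.063}
    - {"claw": 0.05,"x": 0,"y": 0,"z": 0,"roll": 0.063}
    - {"claw": 0.05,"x": 0,"y": 0,"z": 0,"roll": 0.063}
    - {"claw": 0.05,"x": 0,"y": 0,"z": 0,"roll": 0.063}
    - {"claw": 0.05,"x": 0,"y": 0,"z": 0,"roll": 0.063}
    - {"claw": 0.05,"x": 0,"y": 0,"z": 0,"roll": 0.063}
    - {"claw": 0.05,"x": 0,"y": 0,"z": 0,"roll": 0.063}
    - {"claw": 0.05,"x": 0,"y": 0,"z": 0,"roll": 0.063}
    - {"claw": 0.05,"x": 0,"y": 0,"z": 0,"roll": 0.063}
    - {"claw": 0.05,"x": 0,"y": 0,"z": 0,"roll": 0.063}
    - {"claw": 0.05,"x": 0,"y": 0,"z": 0,"roll": 0.063}

```text
clock: 19.78
tcp_pos: [0.5037, 0.2378, 0.1074]
eef_rot: [3.141, 0.0, 0.685]
contact_force: [-0.6, -0.9, -0.2]
grip_width: 0.0136
```

Call:
move_arm:
  steps:
    - {"claw": 0.05,"x": 0,"y": 0,"z": 0,"roll": 0.066}
    - {"claw": 0.05,"x": 0,"y": 0,"z": 0,"roll": 0.066}
    - {"claw": 0.05,"x": 0,"y": 0,"z": 0,"roll": 0.066}
    - {"claw": 0.05,"x": 0,"y": 0,"z": 0,"roll": 0.066}
    - {"claw": 0.05,"x": 0,"y": 0,"z": 0,"roll": 0.064}
    - {"claw": 0.05,"x": 0,"y": 0,"z": 0,"roll": 0}
    - {"claw": 0.05,"x": 0,"y": 0,"z": 0,"roll": 0}

```text
clock: 20.37
tcp_pos: [0.5036, 0.2377, 0.1073]
eef_rot: [3.14, -0.0, 0.178]
contact_force: [-0.3, 1.1, 0.3]
grip_width: 0.0136
```

Run:
```python
from h import *
s=telemetry.get_state(); print(s['tcp_pos'],s['eef_rot'],s['q'].round(2))
p=s['tcp_pos'];y=s['eef_rot'][2];d=np.array([.501,.237])-p[:2]
print('x',d@[np.cos(y),np.sin(y)]/.04,'y',d@[np.sin(y),-np.cos(y)]/.04,'roll',(y-np.radians(10))/np.pi*2,'z',(p[2]-.0116)/.04)
im,d=cams.read_camera('scene'); save('s5.png',cv2.resize(im[160:320,310:470],None,fx=3.7,fy=3.7,interpolation=cv2.INTER_CUBIC))
```

```text
[0.50361761 0.2376623  0.10725068] [ 3.14049124e+00 -2.92208433e-05  1.78391577e-01] [-1.47  0.47  1.2   1.87 -0.48  1.14 -1.49]
x -0.06733982158005368 y 0.0046824510603813985 roll 0.002456494114746182 z 2.3912669341580997
```

View pics/s5.png

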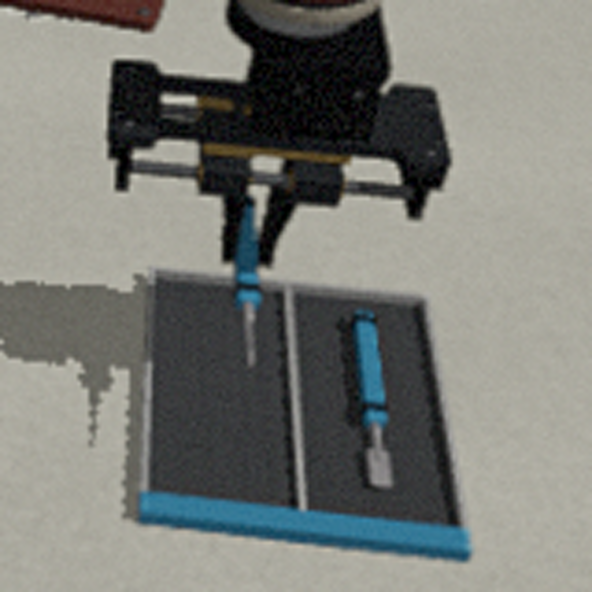

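The needle is held level over the free (-y) compartment with its point to the blue end (crop (250,310)). The spatula lies still at (370,390). Lowering.

Call:
move_arm:
  steps:
    - {"claw": 0.05,"x": -0.06,"y": 0,"z": 0.2,"roll": 0.002}
    - {"claw": 0.05,"x": 0,"y": 0,"z": 0.4,"roll": 0}
    - {"claw": 0.05,"x": 0,"y": 0,"z": 0.4,"roll": 0}
    - {"claw": 0.05,"x": 0,"y": 0,"z": 0.4,"roll": 0}
    - {"claw": 0.05,"x": 0,"y": 0,"z": 0.4,"roll": 0}
    - {"claw": 0.05,"x": 0,"y": 0,"z": 0.3,"roll": 0}
    - {"claw": 0.05,"x": 0,"y": 0,"z": 0.1,"roll": 0}
    - {"claw": 0.05,"x": 0,"y": 0,"z": 0.06,"roll": 0}
    - {"claw": 0.05,"x": 0,"y": 0,"z": 0.05,"roll": 0}
    - {"claw": 0.05,"x": 0,"y": 0,"z": 0.04,"roll": 0}
    - {"claw": 0.05,"x": 0,"y": 0,"z": 0,"roll": 0}
    - {"claw": 0.05,"x": 0,"y": 0,"z": 0,"roll": 0}

```text
clock: 21.42
tcp_pos: [0.5014, 0.2372, 0.0138]
eef_rot: [-3.141, -0.001, 0.172]
contact_force: [0.0, 0.6, -0.6]
grip_width: 0.0133
```

Call:
move_arm:
  steps:
    - {"claw": 0.05,"x": 0,"y": 0,"z": 0.04,"roll": 0}
    - {"claw": 0.05,"x": 0,"y": 0,"z": 0.02,"roll": 0}
    - {"claw": 0.05,"x": 0,"y": 0,"z": 0,"roll": 0}

```text
clock: 21.67
tcp_pos: [0.5014, 0.2373, 0.0116]
eef_rot: [-3.141, -0.0, 0.172]
contact_force: [-2.9, 0.2, 7.1]
grip_width: 0.0139
```

Contact. I'll release, rise, and check both instruments.

Call:
move_arm:
  steps:
    - {"claw": 0.35,"x": 0,"y": 0,"z": 0,"roll": 0}
    - {"claw": 0.35,"x": 0,"y": 0,"z": 0,"roll": 0}
    - {"claw": 0.35,"x": 0,"y": 0,"z": 0,"roll": 0}
    - {"claw": 0.35,"x": 0,"y": 0,"z": 0,"roll": 0}
    - {"claw": 0.35,"x": 0,"y": 0,"z": -0.3,"roll": 0}
    - {"claw": 0.35,"x": 0,"y": 0,"z": -0.6,"roll": 0}
    - {"claw": 0.35,"x": 0,"y": 0,"z": -0.6,"roll": 0}
    - {"claw": 0.35,"x": 0,"y": 0,"z": -0.6,"roll": 0}
    - {"claw": 0.35,"x": 0,"y": 0,"z": -0.6,"roll": 0}
    - {"claw": 0.35,"x": -0.1,"y": 0.5,"z": -0.5,"roll": 0}
    - {"claw": 0.35,"x": 0,"y": 0.6,"z": -0.3,"roll": 0}
    - {"claw": 0.35,"x": 0,"y": 0.6,"z": 0,"roll": 0}
    - {"claw": 0.35,"x": 0,"y": 0.6,"z": 0,"roll": 0}
    - {"claw": 0.35,"x": 0,"y": 0.6,"z": 0,"roll": 0}
    - {"claw": 0.35,"x": 0,"y": 0.6,"z": 0,"roll": 0}
    - {"claw": 0.35,"x": 0,"y": 0.6,"z": 0,"roll": 0}
    - {"claw": 0.35,"x": 0,"y": 0.6,"z": 0,"roll": 0}
    - {"claw": 0.35,"x": 0,"y": 0.6,"z": 0,"roll": 0}
    - {"claw": 0.35,"x": 0,"y": 0,"z": 0,"roll": 0}

```text
clock: 23.25
tcp_pos: [0.5337, 0.0217, 0.1521]
eef_rot: [3.141, -0.001, 0.165]
contact_force: [-0.9, -0.6, -0.2]
grip_width: 0.0303
```

Run:
```python
from h import *
a,d=cams.read_camera('scene'); im,d=cams.read_camera('top')
B=((95,110,50),(120,255,255)); O=((2,120,50),(14,255,255))
for n,cam,i,b,col in [('sp','top',im,(108,165,138,222),B),('ne','top',im,(148,155,190,222),B),('or','top',im,(300,155,360,180),O),('or','scene',a,(190,225,255,252),O)]:
    c,dd,L,w,k=handle(i,cam,*col,b); print(n,cam,c.round(4),np.degrees(np.arctan2(dd[1],dd[0])).round(1),L.round(3),k)
save('p6.png',np.hstack([cv2.resize(im[120:240,95:215],(400,400)),cv2.resize(a[180:320,310:450],(400,400))]))
```

```text
sp top [0.516  0.3439] 174.9 0.02 30h.py:22: RuntimeWarning: Mean of empty slice.
  mu=w.mean(0); d=np.linalg.svd(w-mu,full_matrices=False)[2][0]
  ret = um.true_divide(
Traceback (most recent call last):
  File "h.py", line 22, in handle
    mu=w.mean(0); d=np.linalg.svd(w-mu,full_matrices=False)[2][0]
                    ~~~~~~~~~~~~~~~~~~~~~~~~~~~~~~~~~~~~~~~~~~^^^
IndexError: index 0 is out of bounds for axis 0 with size 0
```

Call:
move_arm:
  steps:
    - {"claw": 0.35,"x": 0,"y": 0.5,"z": -0.3,"roll": 0}
    - {"claw": 0.35,"x": 0,"y": 0.5,"z": -0.3,"roll": 0}
    - {"claw": 0.35,"x": 0,"y": 0.5,"z": 0,"roll": 0}
    - {"claw": 0.35,"x": 0,"y": 0.5,"z": 0,"roll": 0}
    - {"claw": 0.35,"x": 0,"y": 0.5,"z": 0,"roll": 0}
    - {"claw": 0.35,"x": 0,"y": 0.5,"z": 0,"roll": 0}
    - {"claw": 0.35,"x": 0,"y": 0.5,"z": 0,"roll": 0}
    - {"claw": 0.35,"x": 0,"y": 0,"z": 0,"roll": 0}
    - {"claw": 0.35,"x": 0,"y": 0,"z": 0,"roll": 0}

```text
clock: 24.1
tcp_pos: [0.5574, -0.1106, 0.1752]
eef_rot: [3.141, 0.0, 0.171]
contact_force: [-0.3, 1.0, 0.5]
grip_width: 0.0304
```

Run:
```python
from h import *
a,d=cams.read_camera('scene'); im,d=cams.read_camera('top')
save('p6.png',np.hstack([cv2.resize(im[120:240,95:215],(400,400)),cv2.resize(a[180:320,310:450],(400,400))]))
B=((95,110,50),(120,255,255)); O=((2,120,50),(14,255,255))
for n,cam,i,b,col in [('sp','scene',a,(400,240,418,277),B),('ne','scene',a,(360,235,395,277),B),('sp','top',im,(108,165,138,222),B),('ne','top',im,(148,155,190,222),B),('or','scene',a,(190,225,255,252),O),('or','top',im,(300,155,360,180),O)]:
    try: c,dd,L,w,k=handle(i,cam,*col,b,.014 if n!='or' else .01); print(n,cam,c.round(4),np.degrees(np.arctan2(dd[1],dd[0])).round(1),L.round(3),k)
    except Exception as e: print(n,cam,'hidden')
```

```text
sp scene [0.4795 0.3322] 9.0 0.104 184
ne scene [0.4988 0.2379] 9.7 0.107 186
sp top [0.477  0.3323] -170.1 0.099 285
ne top [0.4944 0.238 ] -170.0 0.101 301
or scene [ 0.5621 -0.1544] 84.0 0.1 179
or top [ 0.5669 -0.118 ] -60.5 0.1 699
```

View pics/p6.png

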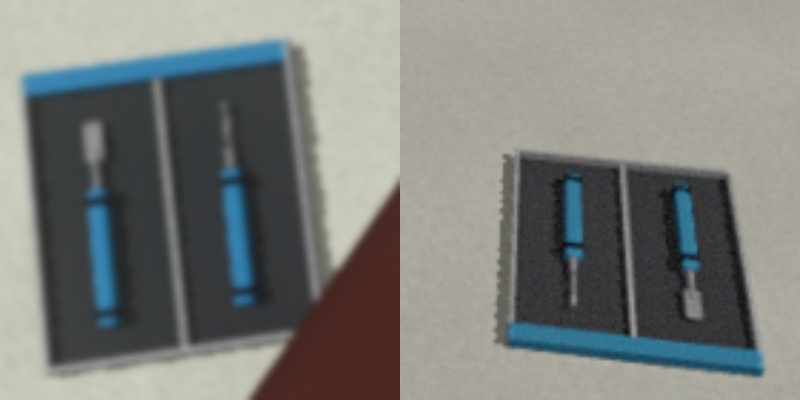

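```bash
python3 -c "
from workcell import job_done; print(job_done())"
```

```text
the job is handed in; nothing more can be done
None
```

The job is handed in: both blue-handled instruments lie flat in the tray, with both steel tips towards the blue end. The spatula is in the +y compartment and the needle in the -y one. Each was lowered until it touched (about 7 N) before I let go, and the job took about 24 s.

**Last checks:**
- **Position:** both cameras show each instrument lying about a few millimetres from the middle of its compartment.
- **Angle:** the handles read 9–10°, against the tray's 10°.
- **Orange spatula:** the scene camera puts it at (0.562, -0.154), the same as at the start.
- **Gripper:** it was well clear, at z = 0.175 m.

**Checks that failed or disagreed:**
- My last top-camera reading of the orange spatula was unusable, because the red arm was in that part of the picture; only the scene camera confirms it has not moved.
- The two cameras differ by 2–4 mm in x.
- My first check after placing the needle failed because the arm hid the tray, so I moved the arm away and looked again.
- The first two move calls were rejected as invalid input, and nothing moved.
- The approach to the needle stopped 60 mm short and was corrected before the grasp.

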